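# Code and cap the fuse pot on the panel

### The job

Finish the fuse pot whose orange cap still stands swung open: first turn its blue coding ring (the red pins are there to push on) until the notch in the ring faces the yellow mark, then swing the captive cap over the mouth as far as it goes, screw it clockwise until it is fully home, and let go. Leave the finished pot beside it, and the other parts on the panel, as they are.

Things in the scene. Friction and masses are not known exactly. Their poses are not given: they have to be found in the camera images.
- pot: The open fuse pot, fixed. Origin on the table under the tube's foot, z up, x away from the robot at yaw 0. Grey foot 98 x 100; on it a black plate sloped 26 degrees, low edge towards the robot, its face 80 above the table at the tube axis, reaching 72 downhill, 95 uphill and 65 to either side of that axis (along the slope).
- pot_mouth (a point): Centre of the open pot's mouth, at the rim of a white tube, outside diameter 49, bore 40, 36 tall on the plate. POT AXES: z along the tube, out of the mouth (26 degrees from vertical, leaning to the robot); x up the slope, away from the robot; y to the left. 'Height' below means along this z above the plate's face, which is at z = -36 here.
- pot_mark (a point): Yellow T-shaped mark, 7 high, fixed to the plate 63 downhill (pot -x) of the tube axis, just outside the ring's rim; the notch has to face it.
- pot_pin (a point): Top of the red pin of the coding ring that stands to the left (pot +y) when the notch faces the mark, and left-front at the start. Pins: diameter 10, 20 tall, 47 from the tube axis, 90 degrees either side of the notch, from the ring's top (height 10) to height 30. Ring: blue, flat, around the tube, outside diameter 108, notch in the rim about 16 wide and 8 deep.
- pot_ring (a joint): Turn of the blue coding ring about the tube axis, rad: 0 = notch faces the yellow mark, positive = counter-clockwise looking into the mouth; starts at 0.5 to 1.4, so it has to be pushed clockwise. pot_pin stands at angle 1.57 + value, counted counter-clockwise from pot +x. Friction about 0.06 N m; stays where left. Stops at -1.6 and 1.6.
- pot_pivot (a point): Top of the steel post 75 uphill (pot +x) of the tube axis, height 50, round which the swing arm turns; the turning axis is parallel to the tube. Same axes as pot_mouth.
- pot_swing (a joint): Swing of the steel cap arm about pot_pivot, rad: 0 = cap exactly over the mouth (hard stop), positive = counter-clockwise looking into the mouth: cap to the right (pot -y). Limit 2.0, starts at 1.0 to 1.7. Cap axis 75 from post axis; arm and its round collar (diameter 58) lie between heights 41 and 48. Friction about 0.14 N m; stays where left; locked once the plug is in the mouth.
- pot_cap (a joint): Turn of the orange cap in the arm's collar, rad: grows clockwise (seen from outside) as it is screwed down; 0 = fully up, 2.6 = fully home (hard stop); starts at 0 to 0.4. Sinks 10 mm over the 2.6 rad. Friction about 0.08 N m. Its rubber plug, diameter 32, 2 below the collar when up, enters the mouth; beside the mouth it meets the rim and the cap cannot be screwed down.
- pot_knob (a point): Centre of the orange cap's grip, on the arm's collar: a knurled cylinder, axis along pot z, diameter 44, height 26 (13 either way from this point). At cap turn 0 this point is at height 72 and the grip's underside 11 above the collar; home, 10 lower. x of this frame points along the arm, from the cap to the post; it does not turn with the cap.
- done_pot_mouth (a point): Mouth centre of the second, identical pot, already closed (cap over the mouth and home); same sizes and axes. To be left alone; its orange cap reaches 75 above its plate along its tube axis.
- done_pot_cap (a joint): Turn of the finished pot's cap, rad: 0 = fully home as found, negative = unscrewed.
- contactor: Loose dark grey contactor with green strip, 76 (x) x 45 (y) x 78 high, 0.34 kg, standing close beside the open pot on its left. Origin: centre of its underside. Bystander.
- contactor2: Another contactor with red strip, same size, behind the pots. Bystander.
- breaker: Loose white circuit breaker, 70 (x) x 36 (y) x 70 high, between robot and pots. Origin: centre of underside. Bystander.
- relay: Loose pale yellow relay, 32 x 26 x 34 high, close before the open pot. Origin: centre of underside. Bystander.
- screwdriver: Loose black-handled screwdriver, 200 long, lying between robot and pots. Bystander.
- pilot_light: Loose pilot light, black with green lens, diameter 30, 40 high, close before the finished pot. Origin: centre of underside. Bystander.
- done_pot_ring (a joint): Turn of the finished pot's blue ring, rad: 0 = notch at its mark, as found.

How it is judged (in metres and radians):
On the way, in this order (a step that is already met when the one before it is completed fails the run):
1. the ring's notch faces the mark (within 0.14 rad) with the cap still swung aside (value of joint pot_ring between -0.14 and 0.14 rad and value of joint pot_swing above 0.3 rad), for 0.2 s.
2. the cap is swung over the mouth (within 0.06 rad) and not yet screwed down (value of joint pot_swing below 0.06 rad and value of joint pot_cap below 1.6 rad), for 0.1 s.
3. the cap is screwed home (beyond 2.45 of 2.6 rad) (value of joint pot_cap above 2.45 rad and value of joint pot_swing below 0.06 rad), for 0.2 s.
At the end, for the whole second after the job is handed in: The open pot's ring stands with its notch at the mark (joint within 0.14 rad of 0), its cap is over the mouth (swing under 0.06 rad) and screwed home (over 2.45 of 2.6 rad), and the finished pot's cap is still home (all of step 3 and value of joint pot_ring between -0.14 and 0.14 rad and value of joint done_pot_cap above -0.15 rad); the robot touches nothing.
It fails at once if a bystander is pushed more than 30 mm from its place or tipped over (distance of any of contactor, contactor2, breaker, relay, screwdriver, pilot_light from where it was at the start of the episode above 0.03 m or angle between any of contactor, contactor2, breaker, relay, pilot_light's own z axis and vertical above 0.5 rad).
It fails at once if the finished pot's cap is unscrewed or its ring turned (value of joint any of done_pot_cap, done_pot_ring below -0.25 rad or value of joint done_pot_ring above 0.25 rad).
It also fails if it takes over 64 s, if anything falls off the work surface, if the arm or the gripper's body presses on something with over 40 N, if the wrist force passes 120 N, or if a joint passes its speed limit or range.

### The arm

A 6-joint arm with a two-finger parallel gripper is mounted at the origin on the work surface. World frame = base frame: x ahead of the robot, y to its left, z up, the work surface at z = 0. Lengths are in mm, angles in rad, forces in N, time in s.
With the tool pointing down it reaches from about 350 to 775 mm from the base axis. Payload 7.3 kg.
Tool frame: the origin (TCP) lies at the centre of the arm's flange, where the gripper is bolted on; the fingertips stand 178 mm ahead of it and the grasp point (between the pads) lies 159 mm ahead of it (manip.tip_extent is the distance from the TCP to the fingertips, in mm); z points along the fingers, y is the line along which they close (so a half turn about z gives the same grasp; the last joint's range is limited). The gripper opens to 92 mm and grips with 3 to 60 N. Pads are 19 mm wide; open, the fingers measure 130 mm over their backs; the gripper's body (75 mm by 190 mm) begins 47 mm behind the grasp point.
Start: joints at [-1.341, 0.342, 1.524, -0, 1.275, -0.146], TCP at [192.703, -488.358, 404.741] pointing down, gripper open.
Joint ranges: [-2.53, 2.53], [-0.77, 2.02], [0.04, 2.7], [-1, 4.14], [0.28, 2.66], [-3.11, 3.11]. Speed limits (rad/s): [2.57, 2.57, 3.14, 3.14, 3.14, 3.14].

### API

Orientations are given as [roll, pitch, yaw] about the fixed x, y, z axes, in that order (R = Rz(yaw) Ry(pitch) Rx(roll)).
In Python, from plant import manip gives the robot as it stands.
- The arm moves only by the tool arm_command, never from a script. Its argument "targets" is a list of rows, each a list of 5 numbers: the shift along the tool's x, y, z scaled (see below), then the turn about the tool's z scaled (see below), then the gripper command: -1 is fully open, 1 is shut, values between are in proportion. In form: [[dx, dy, dz, twist, grip], ...]. A call has 1 to 12 rows; each row is the pose to reach, as a shift and turn from the pose commanded when the call began, along the tool's axes at that moment, turning the shorter way round; what a row does not reach only later rows make up. The controller multiplies each number of a shift by 1 m and each number of a turn by pi rad. A row lasts 1/12 s, in which the tool goes at most 41.7 mm and 7.16 degrees, less where a joint would pass 70% of its speed; a pose out of reach is approached as far as the arm can. A call with a number of a shift or a turn outside -1 to 1 is refused whole. A call with a gripper value outside its range is refused whole. The fingers move at their own pace and stop on an object; "grip_force" is the grip in N (left out, the last holds). Time passes only in rows, so rows that repeat a pose let the fingers close. It gives the time, the measured TCP pose, the force, the opening and the grip force at its end, in the units of the state.
- manip.state(): the state, without advancing time (a new reading comes with each control period).
- manip.camera(name): name is "scene" or "side" or "wrist"; returns the picture (480x640x3 uint8, red, green, blue); there is no depth.
- manip.camera_model(name): a dict with "vertical_fov" (degrees; the focal length in pixels is half the picture's height over the tangent of half this angle, whatever the lens; pixels are square), "cx", "cy" (the principal point, pixels), "R" (3x3) and "t" (3): a world point X has camera coordinates R X + t. Camera axes: x right, y down, z forward; pixel columns grow to the right and rows downward; lengths in mm; the calibration is good to about 2 mm. A picture is of the moment at which its call begins: read the wrist's pose just before it. camera_model takes no time and is no camera call; for the wrist camera it gives the pose at the moment of the call.
- manip.finish_job(): hands the job in; it is judged then, once.
The state is a dict: "time_s": time; "joint_pos": joint angles; "qvel": joint speeds; "joint_efforts": joint torques, N m; "tool_pos": TCP position; "tcp_rot": TCP orientation; "force": force on the tool from outside, world axes, zero at the start; "moment": the same for the moment, N m; "grip_width": opening from 0.0 (shut) to 1.0 (fully open); "finger_force": force on a finger pad.
Only numpy, scipy, OpenCV 4.12 (cv2) and the standard library are available. Lean on these libraries where they do the work, as an engineer would, in place of code of your own. Each camera call takes 0.05 s, during which the arm holds its last target. There are 200 camera calls.

## Working session

There is one attempt and no reset: what is moved stays moved. The work goes in short steps, Python scripts to look and compute and a tool call to move; the robot and the scene stay as the last step left them, time stands still between calls to the robot, and variables do not carry over. Pictures are saved under pics/ and viewed, at most 10 in all, crops included, and the job is handed in when it is done.

Besides the shell and the picture viewer there is one more tool, called after "Emit:" as name([rows], argument=value, ...), one row to a line, values as JSON. arm_command: Moves the arm, as the interface text tells. Its arguments: {"type":"object","properties":{"targets":{"type":"array"},"grip_force":{"type":"number"}},"required":["targets"]}

```bash
mkdir -p pics; ls; python3 - <<'E'
from plant import manip
import cv2
for n in ("scene","side"):
    im=manip.camera(n); cv2.imwrite(f"pics/{n}0.png",im[:,:,::-1])
    m=manip.camera_model(n); print(n,m)
s=manip.state();print(s)
E
```

```text
pics
scene {'vertical_fov': 57.7593882201479, 'cx': 319.8963407108716, 'cy': 236.95672325143818, 'R': array([[-0.33150007,  0.94342115,  0.00801453],
       [ 0.61559736,  0.22273085, -0.75593046],
       [-0.71494587, -0.24565727, -0.65460286]]), 't': array([ 171.18300965, -259.27097189, 1223.60147025])}
side {'vertical_fov': 57.220954818856235, 'cx': 317.28907069803773, 'cy': 241.10211707161668, 'R': array([[ 0.91466869, -0.4036176 , -0.02177205],
       [-0.25086136, -0.5246118 , -0.81354228],
       [ 0.3169381 ,  0.74958341, -0.58109805]]), 't': array([-505.49157091,  273.74220375,  526.48331286])}
{'time_s': 0.1, 'joint_pos': array([-1.34098939e+00,  3.42669778e-01,  1.52491728e+00, -6.36531694e-06,
        1.27541521e+00, -1.45979868e-01]), 'qvel': array([-0.00090533, -0.00050347, -0.00215585,  0.00056298, -0.00041692,
       -0.00051393]), 'joint_efforts': array([ 1.87231242e-03, -4.32004416e+01, -2.44693691e+01,  7.19974469e-02,
        5.25837368e-02, -5.62705270e-05]), 'tool_pos': array([ 192.67992743, -488.2370938 ,  404.10707529]), 'tcp_rot': array([-3.14019714e+00, -1.99023633e-04,  3.75788518e-01]), 'force': array([-0.21145223, -0.27095315, -0.43219432]), 'moment': array([ 0.03648802, -0.00100784,  0.02116028]), 'finger_force': 0.0, 'grip_width': 0.9999744696781276}
```

View pics/scene0.png

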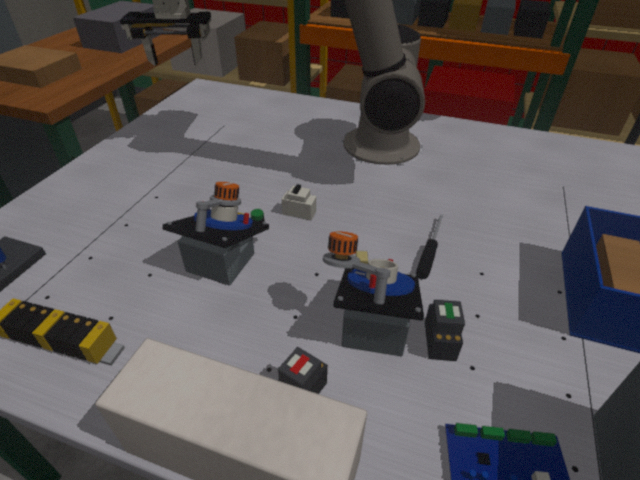

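View pics/side0.png

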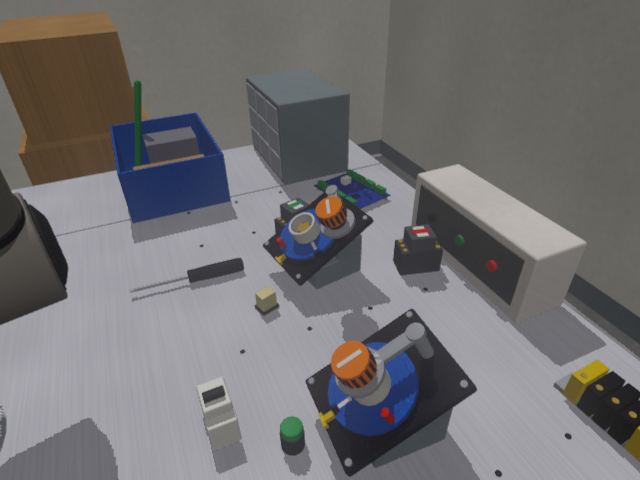

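Scene view: the open pot's mouth is near (385,265), its knob near (343,242) and the post near (381,275). Side view: the mouth is near (304,226), the knob near (331,212) and the post top near (332,190). I'll enlarge both.

```bash
python3 - <<'E'
import cv2,numpy as np
a=cv2.imread("pics/scene0.png")[220:320,315:448]; b=cv2.imread("pics/side0.png")[180:280,257:390]
f=lambda x:cv2.resize(x,(798,600),interpolation=cv2.INTER_CUBIC)
cv2.imwrite("pics/z.png",np.hstack([cv2.resize(a,(399,300),interpolation=2),cv2.resize(b,(399,300),interpolation=2)]))
E
```

```text
(no output)
```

View pics/z.png

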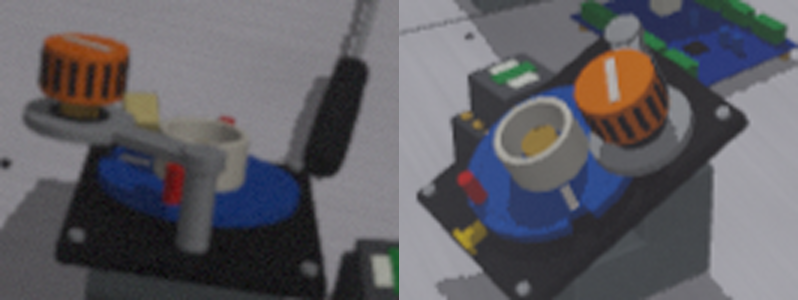

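```bash
cat >h.py <<'E'
import numpy as np
from plant import manip
from scipy.optimize import least_squares
from scipy.spatial.transform import Rotation as Ro
def proj(m,X):
    c=np.asarray(X)@m["R"].T+m["t"]; f=240/np.tan(np.radians(m["vertical_fov"])/2)
    return np.array([m["cx"]+f*c[0]/c[2],m["cy"]+f*c[1]/c[2]])
def potR(yaw): return Ro.from_euler('ZY',[yaw,-np.radians(26)]).as_matrix()
def P(p,q): # q: plate coords (x,y,height)
    return np.array([p[0],p[1],80])+potR(p[2])@np.array(q,float)
def knob(s,h=72): return [75-75*np.cos(s),-75*np.sin(s),h]
def pin(r,h=30,d=47,off=np.pi/2): return [d*np.cos(off+r),d*np.sin(off+r),h]
E
python3 - <<'E'
from h import *
S=manip.camera_model("scene");D=manip.camera_model("side")
obs=[(S,lambda p:[0,0,36],(383,265.3)),(D,lambda p:[0,0,36],(304.7,222.7)),
(S,lambda p:knob(p[3]),(343.3,242.7)),(D,lambda p:knob(p[3]),(331.3,212.7)),
(S,lambda p:[75,0,48],(382,272.7)),(D,lambda p:[75,0,50],(331.3,189.3)),
(D,lambda p:[-63,0,5],(280.7,258.7)),(D,lambda p:pin(p[4]),(280.7,240)),(S,lambda p:pin(p[4]),(391,260)),
(D,lambda p:[-72,65,0],(263.3,244)),(D,lambda p:[95,-65,0],(373.3,220)),(D,lambda p:pin(p[4],10,50,np.pi),(318.3,254))]
def res(p): return np.concatenate([proj(c,P(p,q(p)))-o for c,q,o in obs])
r=least_squares(res,[600,100,0,1.3,.9],x_scale=[10,10,.1,.1,.1],loss='soft_l1');p=r.x;print(p.round(3));print(res(p).reshape(-1,2).round(1))
print("knob",P(p,knob(p[3])),"pin",P(p,pin(p[4])),"mouth",P(p,[0,0,36]),"pivot",P(p,[75,0,50]))
ob2=[(S,[0,0,62],(227,192)),(D,[0,0,62],(354,367)),(D,[75,0,50],(415,332)),(D,[-63,0,5],(327,418))]
r=least_squares(lambda p:np.concatenate([proj(c,P(p,q))-o for c,q,o in ob2]),[550,-150,0],x_scale=[10,10,.1]);print("done",r.x.round(3),r.fun.round(1))
for n,o,z in(("relay",(266,297),17),("contactor",(293,208),78)):
    f=least_squares(lambda v:proj(D,[v[0],v[1],z])-o,[500,50]);print(n,f.x)
E
```

```text
[5.99498e+02 1.30667e+02 1.45000e-01 1.00800e+00 1.30800e+00]
[[-1.3 -1.1]
 [-2.6 -0.3]
 [-0.7  0.5]
 [-0.8 -0.7]
 [-0.9 -0.5]
 [ 0.9 -0.6]
 [ 1.2 -1.5]
 [-0.9 -1.5]
 [-1.7  0.4]
 [-0.9 -0.2]
 [ 0.5 -3.1]
 [-0.8 -3.5]]
knob [608.56467916  67.88962378 160.04637606] pin [544.35245834 134.91982073  87.06639956] mouth [583.88273547 128.38042653 112.35658567] pivot [644.50844683 137.25876568 157.81753832]
done [ 5.42346e+02 -1.89682e+02 -5.00000e-02] [-1.4 -1.4 -0.4 -1.4  0.2  0.  -0.2  0.4]
relay [495.17629203  80.86569847]
contactor [605.99724656 232.61012723]
```

```bash
cat >>h.py <<'E'
POT=[599.5,130.7,.145]; SW=1.008; RG=1.308; FLIP=np.pi
def row(pt,yaw,s=None,tipz=True):
    """row for fingertip at world pt, tool yaw; relative to present pose"""
    s=s or manip.state(); R=Ro.from_euler('xyz',s["tcp_rot"]).as_matrix()
    t=np.array(pt,float)+[0,0,178]
    d=R.T@(t-s["tool_pos"])/1000; w=-(yaw-s["tcp_rot"][2]); w=(w+np.pi)%(2*np.pi)-np.pi
    return [round(float(v),3) for v in (*d,w/np.pi)]
def pusher(r,back,out,z):
    """tip centre, behind (ccw of) pin at ring value r"""
    a=np.pi/2+r; h=20
    q=np.array([(47+out)*np.cos(a)-back*np.sin(a),(47+out)*np.sin(a)+back*np.cos(a),h])-0
    t=potR(POT[2])@[-np.sin(a),np.cos(a),0]; w=P(POT,q); w[2]=z
    yaw=np.arctan2(t[0],-t[1])+FLIP
    return w,yaw
E
python3 - <<'E'
from h import *
w,y=pusher(RG,34,6,240);print(w,y,row(w,y))
E
```

```text
[540.2059828  102.77516864 240.        ] 3.0493541765992176 [0.54, -0.422, -0.013, -0.851]
```

Emit:
arm_command([
  [0.54,-0.422,-0.02,-0.851,-1],
  [0.54,-0.422,-0.02,-0.851,-1],
  [0.54,-0.422,-0.02,-0.851,-1],
  [0.54,-0.422,-0.02,-0.851,-1],
  [0.54,-0.422,-0.02,-0.851,-1],
  [0.54,-0.422,-0.02,-0.851,-1],
  [0.54,-0.422,-0.02,-0.851,-1],
  [0.54,-0.422,-0.02,-0.851,-1],
  [0.54,-0.422,-0.02,-0.851,1],
  [0.54,-0.422,-0.02,-0.851,1],
  [0.54,-0.422,-0.02,-0.851,1],
  [0.54,-0.422,-0.02,-0.851,1],
])

```text
time_s: 1.1
tool_pos: [446.5, -55.4, 419.3]
tcp_rot: [-3.141, 0.0, 1.882]
force: [1.7, -0.2, 0.3]
grip_width: 0.756
finger_force: 0.0
```

```bash
python3 - <<'E'
from h import *
s=manip.state();print(s["time_s"],s["tool_pos"],s["tcp_rot"],s["joint_pos"])
w,y=pusher(RG,34,6,240);print(row(w,y))
E
```

```text
1.1 [446.52953523 -55.41927243 419.25255132] [-3.14134185e+00  3.13376776e-05  1.88208187e+00] [-2.94047670e-01  1.91470478e-01  1.69057034e+00 -1.76976687e-04
  1.25974025e+00 -6.05279030e-01]
[0.122, 0.138, 0.001, -0.372]
```

Emit:
arm_command([
  [0.122,0.138,0,-0.372,1],
  [0.122,0.138,0,-0.372,1],
  [0.122,0.138,0,-0.372,1],
  [0.122,0.138,0,-0.372,1],
  [0.122,0.138,0,-0.372,1],
  [0.122,0.138,0,-0.372,1],
  [0.122,0.138,0,-0.372,1],
  [0.122,0.138,0,-0.372,1],
  [0.122,0.138,0,-0.372,1],
  [0.122,0.138,0,-0.372,1],
  [0.122,0.138,0,-0.372,1],
  [0.122,0.138,0,-0.372,1],
])

```text
time_s: 2.1
tool_pos: [541.0, 100.3, 418.9]
tcp_rot: [-3.141, -0.001, 3.043]
force: [0.5, 0.3, 0.0]
grip_width: 0.004
finger_force: 0.0
```

```bash
python3 - <<'E'
from h import *
import cv2
s=manip.state();m=manip.camera_model("wrist");im=manip.camera("wrist")[:,:,::-1].copy()
import pickle;pickle.dump(m,open("w1.pkl","wb"));cv2.imwrite("pics/w1.png",im)
print(s["tool_pos"],s["tcp_rot"],s["grip_width"])
for n,q in (("mouth",[0,0,36]),("knob",knob(SW)),("pin",pin(RG)),("pivot",[75,0,50]),("mark",[-63,0,7])):print(n,proj(m,P(POT,q)).round())
w,y=pusher(RG,34,6,76);print(w,y,row(w,y))
# tip positions in the wrist image
R=Ro.from_euler('xyz',s["tcp_rot"]).as_matrix()
for v in ([0,0,178],[9.5,19,178],[-9.5,-19,178]): print(proj(m,s["tool_pos"]+R@v))
E
```

```text
[541.04349284 100.26717838 418.94658281] [-3.14141941e+00 -6.80739137e-04  3.04269210e+00] 0.0043194405902919645
mouth [355. 275.]
knob [287. 332.]
pin [356. 225.]
pivot [376. 362.]
mark [340. 217.]
[540.2059828  102.77516864  76.        ] 3.0493541765992176 [0.001, 0.002, 0.165, -0.002]
[320.01224995 294.87049593]
[357.69628805 277.63713757]
[283.44323556 311.59394071]
```

View pics/w1.png

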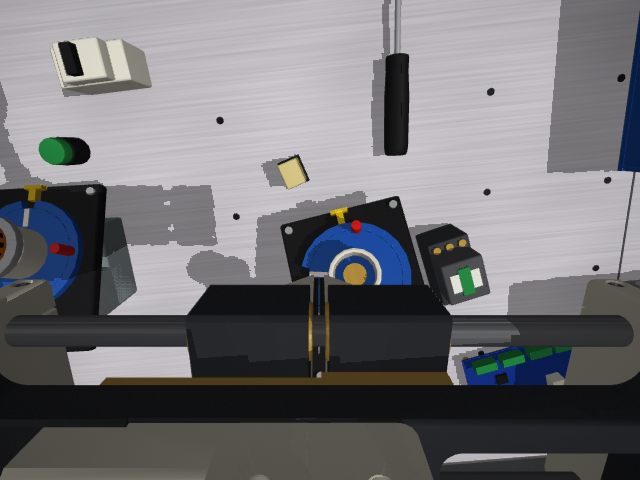

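Predictions match the picture: pin (356,225), mouth (356,272), mark (340,214). Zooming in on the fingertips to see how thick they are.

```bash
python3 - <<'E'
import cv2
a=cv2.imread("pics/w1.png")[190:390,180:460];cv2.imwrite("pics/w1z.png",cv2.resize(a,None,fx=2.8,fy=2.8,interpolation=2))
E
```

```text
(no output)
```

View pics/w1z.png

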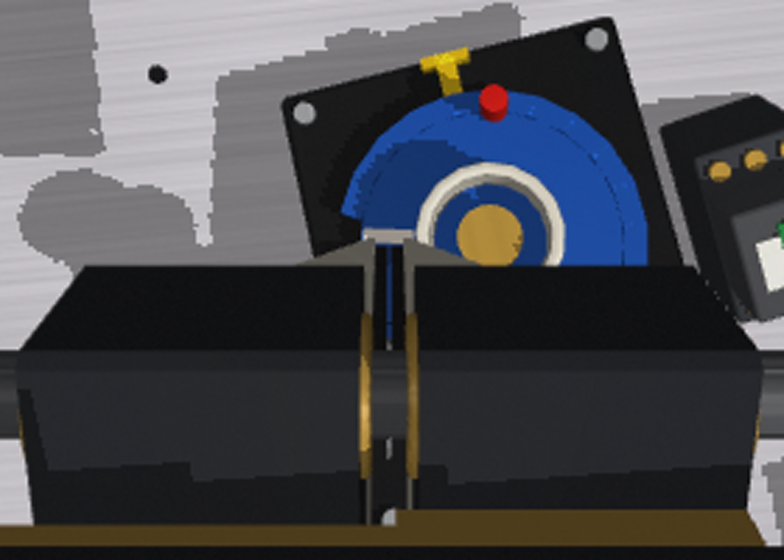

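The tips taper: each is about 5 mm thick at the end and wider further up. I'll descend on the ccw side of the pin and push in stages.

```bash
python3 - <<'E'
from h import *
w,y=pusher(RG,34,6,76);print(row(w,y))
z=lambda r:92-16*np.sin(r)/np.sin(1.3)
for b,r in ((20,1.3),(14,1.3),(14,1.17),(14,1.04),(14,.91),(14,.78),(14,.65)):
    w,y=pusher(r,b,6*r/1.3+1,z(r)); print(row(w,y))
E
```

```text
[0.001, 0.002, 0.165, -0.002]
[0.002, 0.017, 0.165, 0.0]
[0.002, 0.023, 0.165, 0.0]
[0.003, 0.03, 0.164, 0.038]
[0.003, 0.037, 0.163, 0.077]
[0.002, 0.044, 0.162, 0.116]
[0.0, 0.05, 0.161, 0.157]
[-0.002, 0.056, 0.159, 0.199]
```

Emit:
arm_command([
  [0.001,0.002,0.165,-0.002,1],
  [0.001,0.002,0.165,-0.002,1],
  [0.001,0.002,0.165,-0.002,1],
  [0.001,0.002,0.165,-0.002,1],
  [0.001,0.002,0.165,-0.002,1],
  [0.001,0.002,0.165,-0.002,1],
  [0.002,0.017,0.165,0,1],
  [0.002,0.023,0.165,0,1],
  [0.003,0.03,0.164,0.038,1],
  [0.003,0.037,0.163,0.077,1],
  [0.003,0.037,0.163,0.077,1],
])

```text
time_s: 3.07
tool_pos: [542.6, 138.2, 259.6]
tcp_rot: [3.139, 0.005, 2.799]
force: [-1.1, -1.7, 3.5]
grip_width: 0.006
finger_force: 1.4
```

```bash
python3 - <<'E'
from h import *
s=manip.state();print(s["tool_pos"],s["force"])
z=lambda r:92-16*np.sin(r)/np.sin(1.3)
for r in (.91,.78,.65,.52,.39,.26,.2):
    w,y=pusher(r,14,6*r/1.3+1,z(r)); print(row(w,y))
E
```

```text
[542.57788918 138.16747644 259.5921458 ] [-1.13764621 -1.70997802  3.48644644]
[0.001, 0.006, 0.003, 0.039]
[0.001, 0.012, 0.001, 0.08]
[0.0, 0.019, -0.0, 0.121]
[-0.002, 0.025, -0.002, 0.164]
[-0.004, 0.031, -0.004, 0.208]
[-0.007, 0.036, -0.006, 0.253]
[-0.009, 0.038, -0.007, 0.274]
```

Emit:
arm_command([
  [0.001,0.006,-0.001,0.039,1],
  [0.001,0.012,-0.002,0.08,1],
  [0,0.019,-0.003,0.121,1],
  [-0.002,0.025,-0.005,0.164,1],
  [-0.004,0.031,-0.007,0.208,1],
  [-0.007,0.036,-0.009,0.253,1],
  [-0.009,0.038,-0.01,0.274,1],
  [-0.009,0.038,-0.01,0.274,1],
])

```text
time_s: 3.73
tool_pos: [562.6, 169.9, 272.2]
tcp_rot: [3.139, 0.001, 1.94]
force: [-15.6, -5.1, 29.4]
grip_width: 0.005
finger_force: 15.6
```

```bash
python3 - <<'E'
from h import *
import cv2,numpy as np
s=manip.state();print(s["time_s"],s["tool_pos"],s["tcp_rot"],s["force"])
a=manip.camera("side")[180:280,257:390,::-1]; w=manip.camera("wrist")[:,:,::-1]
cv2.imwrite("pics/c2.png",np.hstack([cv2.resize(a,(399,300),interpolation=2),cv2.resize(w,(400,300))]))
D=manip.camera_model("side")
for r in (.4,.3,.2,.1,0):print(r,[((proj(D,P(POT,q))-[257,180])*3).round() for q in (pin(r),pin(r,10,50,np.pi),pin(r,30,47,-np.pi/2))])
E
```

```text
3.7333 [562.59361697 169.94051576 272.16980436] [3.13888761e+00 1.25206025e-03 1.94042133e+00] [-15.64002255  -5.13360981  29.38116912]
0.4 [array([ 78., 120.]), array([110., 224.]), array([205., 149.])]
0.3 [array([ 83., 114.]), array([104., 222.]), array([201., 155.])]
0.2 [array([ 88., 108.]), array([ 98., 219.]), array([196., 162.])]
0.1 [array([ 93., 103.]), array([ 93., 216.]), array([190., 168.])]
0 [array([99., 98.]), array([ 88., 212.]), array([184., 174.])]
```

View pics/c2.png

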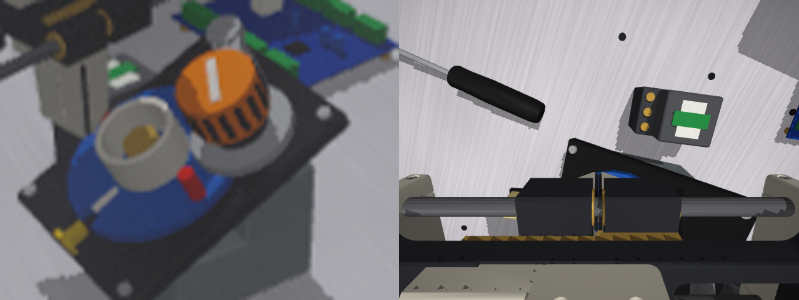

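Other pin top at zoom (186,172) and the white notch line pointing at the mark: ring ≈ 0.03, so it is aligned. Retreat and lift.

Emit:
arm_command([
  [0,-0.015,0,0,1],
  [0,-0.03,0,0,1],
  [0,-0.03,-0.04,0,-0.4],
  [0,-0.03,-0.08,0,-0.4],
  [0,-0.03,-0.12,0,-0.4],
  [0,-0.03,-0.14,0,-0.4],
  [0,-0.03,-0.14,0,-0.4],
])

```text
time_s: 4.42
tool_pos: [535.3, 159.3, 414.1]
tcp_rot: [3.128, 0.003, 1.946]
force: [0.1, -1.0, -0.2]
grip_width: 0.316
finger_force: 0.0
```

```bash
python3 - <<'E'
from h import *
import cv2,numpy as np
s=manip.state();print(s["time_s"],s["tool_pos"],s["tcp_rot"],s["force"],s["grip_width"])
a=manip.camera("side")[180:280,257:390,::-1];w=manip.camera("wrist")[:,:,::-1];m=manip.camera_model("wrist")
cv2.imwrite("pics/c3.png",np.hstack([cv2.resize(a,(399,300),interpolation=2),cv2.resize(w,(400,300))]))
for n,q in (("mouth",[0,0,36]),("knob",knob(SW)),("pin",pin(0)),("pin2",pin(0,30,47,-np.pi/2)),("notch",[-50,0,10]),("mark",[-63,0,7])):print(n,(proj(m,P(POT,q))*.625+[399,0]).round())
k=P(POT,knob(SW));print(k,row([k[0],k[1],210],POT[2]+np.pi))
E
```

```text
4.4167 [535.27748407 159.34384594 414.11015582] [3.12811836e+00 2.95152770e-03 1.94606349e+00] [ 0.14101576 -0.98242046 -0.18596243] 0.3155973774202833
mouth [622. 178.]
knob [625. 240.]
pin [632. 146.]
pin2 [615. 205.]
notch [599. 162.]
mark [592. 159.]
[608.54701009  67.91587974 160.04892878] [-0.112, 0.035, 0.021, -0.427]
```

View pics/c3.png

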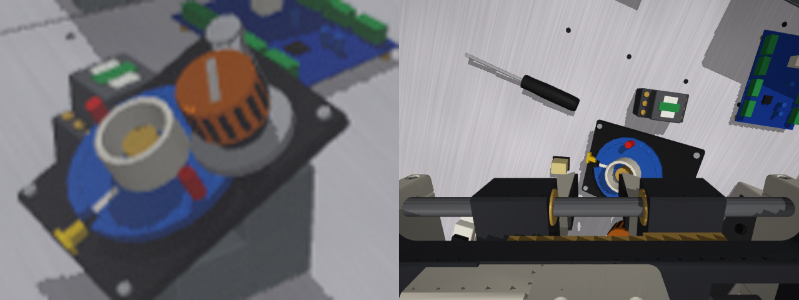

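```bash
cat >ring.py <<'E'
from h import *
import cv2,sys
def reds(im,box):
    h=cv2.cvtColor(im,cv2.COLOR_RGB2HSV);x0,y0,x1,y1=box
    m=np.zeros(h.shape[:2],np.uint8)
    m[y0:y1,x0:x1]=(((h[...,0]<4)|(h[...,0]>174))&(h[...,1]>170)&(h[...,2]>60))[y0:y1,x0:x1]*255
    n,l,st,c=cv2.connectedComponentsWithStats(m); return [(st[i].tolist(),c[i].round(1)) for i in range(1,n) if st[i][4]>5]
def yel(im,box):
    h=cv2.cvtColor(im,cv2.COLOR_RGB2HSV);x0,y0,x1,y1=box
    m=np.zeros(h.shape[:2],np.uint8)
    m[y0:y1,x0:x1]=((abs(h[...,0].astype(int)-26)<5)&(h[...,1]>180)&(h[...,2]>100))[y0:y1,x0:x1]*255
    n,l,st,c=cv2.connectedComponentsWithStats(m); return [(st[i].tolist(),c[i].round(1)) for i in range(1,n) if st[i][4]>5]
E
python3 - <<'E'
from ring import *
m=manip.camera_model("wrist");w=manip.camera("wrist");d=manip.camera("side");D=manip.camera_model("side")
print("wrist",reds(w,(270,180,500,330)),yel(w,(270,180,400,330)))
print("side",reds(d,(257,180,390,280)),yel(d,(257,230,300,280)))
for r in (0,.1):
  for n,M in(("w",m),("s",D)):print(r,n,"pin",proj(M,P(POT,pin(r,20))),"pin2",proj(M,P(POT,pin(r,20,47,-np.pi/2))),"mark",proj(M,P(POT,[-63,0,4])))
cv2.imwrite("pics/ww.png",cv2.resize(w[190:310,270:430,::-1],(800,600),interpolation=2))
E
```

```text
wrist [([364, 226, 16, 13, 143], array([371.1, 231.6]))] [([301, 244, 17, 18, 173], array([307.9, 253.9]))]
side [([286, 213, 4, 3, 7], array([287.7, 214. ]))] [([277, 255, 7, 7, 13], array([279.6, 257.6]))]
0 w pin [375.77166087 232.55311779] pin2 [349.20281335 324.22041637] mark [310.67992122 254.54104577]
0 s pin [292.4285839  216.05319053] pin2 [320.66030961 241.47542851] mark [282.10854714 257.46334692]
0.1 w pin [370.79342441 231.19247023] pin2 [353.70635726 325.98739858] mark [310.67992122 254.54104577]
0.1 s pin [290.50032438 217.7950454 ] pin2 [322.7300835  239.55300586] mark [282.10854714 257.46334692]
```

View pics/ww.png

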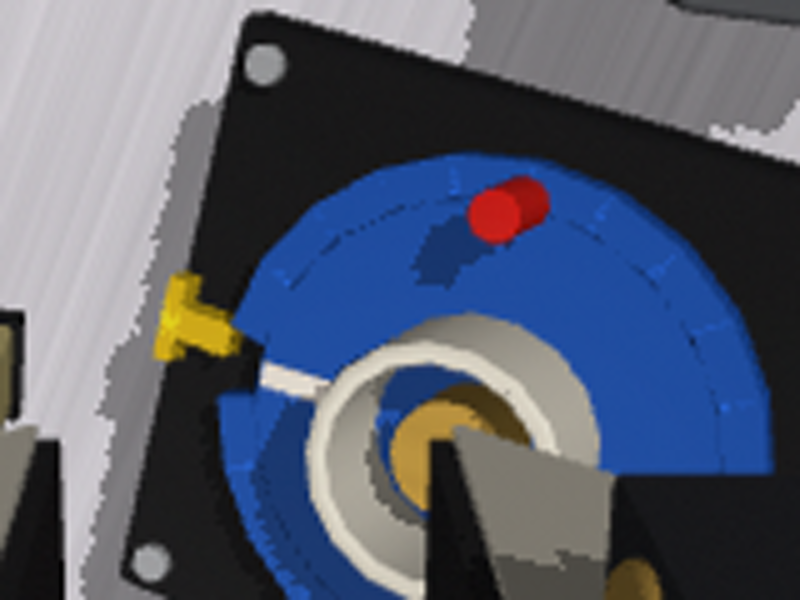

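Viewed closely, the notch centre (243,368) sits slightly beyond the mark's line (stem 170,315 to 240,345), so ring ≈ +0.07. That is inside the tolerance, but a gentle 3 mm nudge with higher fingertips gives more margin.

```bash
python3 - <<'E'
from h import *
for b,z in ((34,150),(34,100),(22,100),(16,100),(10.5,100)):
    w,y=pusher(0,b,1,z);print(w.round(),y,row(w,y))
E
```

```text
[554. 173. 150.] 1.7157963267948966 [0.005, 0.023, 0.078, 0.072]
[554. 173. 100.] 1.7157963267948966 [0.005, 0.023, 0.128, 0.072]
[564. 174. 100.] 1.7157963267948966 [0.003, 0.033, 0.128, 0.072]
[570. 175. 100.] 1.7157963267948966 [0.002, 0.039, 0.128, 0.072]
[575. 176. 100.] 1.7157963267948966 [0.001, 0.043, 0.128, 0.072]
```

Emit:
arm_command([
  [0.005,0.023,0.07,0.072,1],
  [0.005,0.023,0.07,0.072,1],
  [0.005,0.023,0.09,0.072,1],
  [0.005,0.023,0.128,0.072,1],
  [0.005,0.023,0.128,0.072,1],
  [0.003,0.033,0.128,0.072,1],
  [0.002,0.039,0.128,0.072,1],
  [0.001,0.041,0.128,0.072,1],
  [0.001,0.043,0.128,0.072,1],
  [0.001,0.043,0.128,0.072,1],
])

```text
time_s: 5.45
tool_pos: [572.3, 176.6, 280.8]
tcp_rot: [-3.135, -0.002, 1.717]
force: [-20.1, 1.6, 33.1]
grip_width: 0.003
finger_force: 19.5
```

```bash
python3 - <<'E'
from ring import *
s=manip.state();print(s["time_s"],s["tool_pos"],s["tcp_rot"],s["force"],s["grip_width"])
d=manip.camera("side");D=manip.camera_model("side")
print("side",reds(d,(257,180,390,280)),yel(d,(257,230,300,280)))
w,y=pusher(0,10.5,1,100);print(w,row(w,y))
E
```

```text
5.45 [572.29910252 176.60540026 280.844207  ] [-3.13542259e+00 -1.50467994e-03  1.71740160e+00] [-20.05693357   1.60720348  33.06634824] 0.0034786417501210644
side [] []
[574.55064542 175.56583342 100.        ] [-0.001, 0.002, 0.003, 0.001]
```

Emit:
arm_command([
  [0,-0.015,-0.003,0,1],
  [0,-0.03,-0.005,0,1],
  [0,-0.03,-0.04,0,1],
  [0,-0.03,-0.08,0,1],
  [0,-0.03,-0.12,0,1],
  [0,-0.03,-0.13,0,1],
  [0,-0.03,-0.13,0,1],
])

```text
time_s: 6.08
tool_pos: [545.2, 171.6, 411.0]
tcp_rot: [3.136, -0.0, 1.717]
force: [0.3, 0.2, -1.4]
grip_width: 0.007
finger_force: 0.0
```

```bash
python3 - <<'E'
from ring import *
s=manip.state();print(s["time_s"],s["tool_pos"],s["tcp_rot"],s["force"],s["grip_width"])
m=manip.camera_model("wrist");w=manip.camera("wrist");d=manip.camera("side")
print("wrist",reds(w,(270,180,500,330)),yel(w,(250,180,400,330)))
print("side",reds(d,(257,180,390,280)),yel(d,(257,230,300,280)))
for r in (0,.1):print(r,"pin",proj(m,P(POT,pin(r,20))),"mark",proj(m,P(POT,[-63,0,4])))
mk=proj(m,P(POT,[-50,0,8])).astype(int);print(mk)
cv2.imwrite("pics/ww2.png",cv2.resize(w[mk[1]-60:mk[1]+60,mk[0]-40:mk[0]+120,::-1],(800,600),interpolation=2))
E
```

```text
6.0833 [545.16617183 171.60237804 410.97305752] [ 3.13624709e+00 -7.91950466e-05  1.71678759e+00] [ 0.34310392  0.15700825 -1.36287586] 0.0071459244553762095
wrist [([348, 224, 17, 15, 159], array([356., 231.]))] [([298, 255, 16, 18, 161], array([304. , 264.2]))]
side [([287, 213, 3, 3, 6], array([288. , 213.8])), ([317, 236, 4, 4, 14], array([318.5, 237.5]))] [([276, 255, 8, 7, 13], array([279.1, 257.8]))]
0 pin [360.23271287 230.92267779] mark [306.69559364 264.28877854]
0.1 pin [355.28140768 230.61409441] mark [306.69559364 264.28877854]
[316 267]
```

View pics/ww2.png

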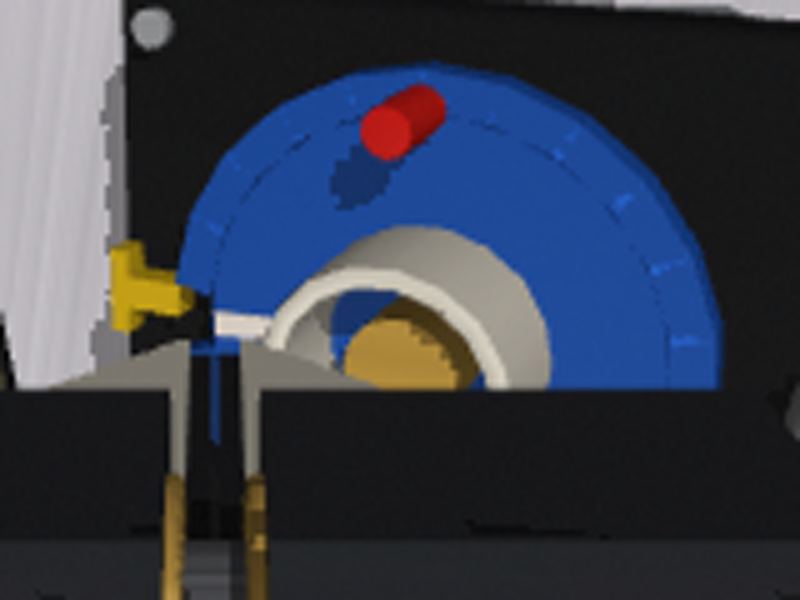

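```bash
python3 - <<'E'
from ring import *
m=manip.camera_model("wrist")
c=np.array([(proj(m,P(POT,[54*np.cos(a),54*np.sin(a),10]))-[276,207])*5 for a in np.linspace(0,6.28,200)])
print("ring x",c[:,0].min(),c[:,0].max(),"y min",c[:,1].min())
for n,q in(("pintop0",pin(0)),("pintop.1",pin(.1)),("base0",pin(0,10)),("base.1",pin(.1,10)),("corner",[-72,65,0]),("notch0",[-50,0,10]),("notch.1",pin(.1,10,50,np.pi)),("markbar",[-63,0,7])):print(n,(proj(m,P(POT,q))-[276,207])*5)
# nudge with open fingers: gap 20 bracketing pin
for b,z in ((0,150),(0,98),(-5,98)):
    w,y=pusher(.08 if b==0 else 0,b,1,z);print(w.round(),row(w,y))
E
```

```text
ring x 194.69814627425166 743.0516153840708 y min 73.89117340227813
pintop0 [422.73151734 138.07108318]
pintop.1 [396.92546432 136.29054253]
base0 [459.09427724 112.86308522]
base.1 [434.49176265 111.3491169 ]
corner [136.97330716 -22.41546895]
notch0 [212.326628   311.58556353]
notch.1 [213.39216371 334.83038344]
markbar [162.35306367 297.08371108]
[580. 176. 150.] [-0.0, 0.036, 0.079, -0.028]
[580. 176.  98.] [-0.0, 0.037, 0.131, -0.028]
[588. 178.  98.] [-0.0, 0.044, 0.131, 0.0]
```

Direct notch-versus-mark estimate is 0.06–0.11. I'll nudge again with a flat inner pad, bracketing the pin with a 20 mm gap.

Emit:
arm_command([
  [0,0.034,0.07,-0.02,0.565],
  [0,0.034,0.07,-0.02,0.565],
  [0,0.034,0.09,-0.02,0.565],
  [0,0.034,0.11,-0.02,0.565],
  [0,0.034,0.131,-0.02,0.565],
  [0,0.034,0.131,-0.02,0.565],
  [0,0.037,0.131,-0.01,0.565],
  [0,0.04,0.131,0,0.565],
  [0,0.043,0.131,0,0.565],
  [0,0.043,0.131,0,0.565],
])

```text
time_s: 7.02
tool_pos: [587.2, 177.8, 276.7]
tcp_rot: [-3.139, -0.0, 1.717]
force: [-2.4, 0.6, 0.7]
grip_width: 0.218
finger_force: 1.0
```

```bash
python3 - <<'E'
from ring import *
s=manip.state();print(s["time_s"],s["tool_pos"],s["tcp_rot"],s["force"],s["grip_width"]*92)
d=manip.camera("side");print("side",reds(d,(257,180,390,280)))
w,y=pusher(0,-4,1,98);print(row(w,y))
E
```

```text
7.0167 [587.21446745 177.84881725 276.72702924] [-3.13933750e+00 -1.44490199e-04  1.71674028e+00] [-2.40238513  0.59831412  0.68013719] 20.05445059523308
side []
[-0.0, 0.0, 0.001, 0.0]
```

Emit:
arm_command([
  [0,-0.003,0,0,0.565],
  [0,-0.003,-0.04,0,0.565],
  [0,-0.003,-0.08,0,0.565],
  [0,-0.003,-0.12,0,-1],
  [0,-0.003,-0.14,0,-1],
  [0,-0.003,-0.14,0,-1],
])

```text
time_s: 7.57
tool_pos: [584.7, 177.2, 423.8]
tcp_rot: [3.13, 0.0, 1.716]
force: [0.4, -0.4, 1.2]
grip_width: 0.388
finger_force: 0.0
```

```bash
python3 - <<'E'
from ring import *
s=manip.state();print(s["time_s"],s["tool_pos"],s["tcp_rot"])
d=manip.camera("side");D=manip.camera_model("side");w=manip.camera("wrist");m=manip.camera_model("wrist")
print("side",reds(d,(257,180,390,280)));print("w",reds(w,(200,150,500,330)),yel(w,(200,150,400,380)))
for r in (0,.1):print(r,"pin",proj(m,P(POT,pin(r,20))),"mark",proj(m,P(POT,[-63,0,4])))
k=P(POT,knob(SW));print(k,row([k[0],k[1],205],POT[2]+np.pi))
E
```

```text
7.5667 [584.71534668 177.24417784 423.79583426] [3.12966425e+00 1.42861475e-04 1.71613163e+00]
side [([289, 211, 3, 3, 7], array([290., 212.])), ([314, 238, 5, 4, 15], array([316.1, 239.7]))]
w [([308, 222, 18, 14, 165], array([316.6, 228.7])), ([311, 311, 10, 4, 27], array([315.8, 312.9]))] [([262, 252, 16, 18, 177], array([267.8, 261.2]))]
0 pin [317.48030007 228.70263788] mark [271.31936748 261.76688493]
0.1 pin [312.91502064 228.41398359] mark [271.31936748 261.76688493]
[608.54701009  67.91587974 160.04892878] [-0.112, 0.008, 0.035, -0.5]
```

Emit:
arm_command([
  [-0.112,0.008,0.03,-0.5,-1],
  [-0.112,0.008,0.03,-0.5,-1],
  [-0.112,0.008,0.03,-0.5,-1],
  [-0.112,0.008,0.03,-0.5,-1],
  [-0.112,0.008,0.03,-0.5,-1],
  [-0.112,0.008,0.03,-0.5,-1],
  [-0.112,0.008,0.03,-0.5,-1],
  [-0.112,0.008,0.03,-0.5,-1],
  [-0.112,0.008,0.03,-0.5,-1],
  [-0.112,0.008,0.03,-0.5,-1],
  [-0.112,0.008,0.03,-0.5,-1],
  [-0.112,0.008,0.03,-0.5,-1],
])

```text
time_s: 8.67
tool_pos: [608.1, 67.5, 384.9]
tcp_rot: [3.142, -0.004, -3.071]
force: [0.2, 0.4, -1.2]
grip_width: 1.0
finger_force: 0.0
```

```bash
cat >>h.py <<'E'
def kn(s,lead=0,h=72,dz=-13,yaw=0):
    q=knob(s,h); w=P(POT,[q[0],q[1]+lead,h])+[0,0,dz]; return w,POT[2]+np.pi+yaw
E
python3 - <<'E'
from ring import *
s=manip.state();print(s["time_s"],s["tool_pos"],s["tcp_rot"],s["joint_pos"][5],s["grip_width"])
d=manip.camera("side");print("side",reds(d,(257,180,390,280)))
w=manip.camera("wrist");m=manip.camera_model("wrist");cv2.imwrite("pics/w5.png",w[:,:,::-1])
print("knob",proj(m,P(POT,knob(SW))),proj(m,P(POT,knob(SW,85))))
print(row(*kn(SW)))
E
```

```text
8.6667 [608.14953567  67.50084278 384.89080672] [ 3.14156096 -0.00388039 -3.07149983] -1.6553923719808026 1.0000362082686496
side [([289, 211, 3, 3, 8], array([290.1, 212.1])), ([314, 238, 5, 4, 15], array([316.1, 239.7]))]
knob [320.15628564 265.3857293 ] [319.5372646  263.17788715]
[-0.001, 0.0, 0.06, -0.025]
```

View pics/w5.png

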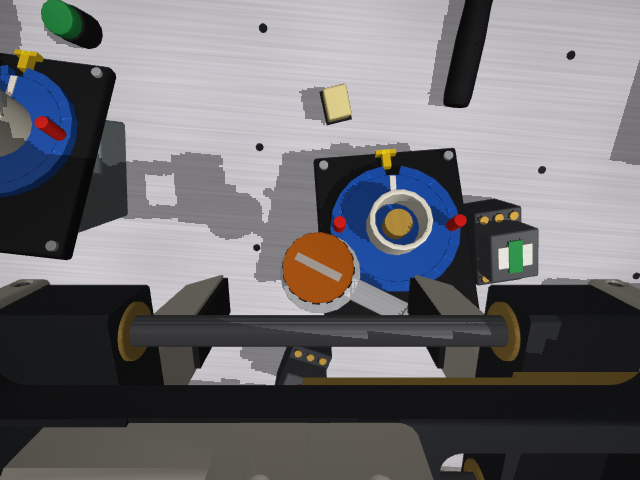

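The picture shows white line and notch facing the mark (386,158), pins symmetric at (340,222) and (458,221), and the knob top at (318,268), about 2 mm from prediction. The ring is done; descending on the knob.

Emit:
arm_command([
  [0,0,0.03,-0.025,-1],
  [0,0,0.059,-0.025,-1],
  [0,0,0.059,-0.025,-1],
  [0,0,0.059,-0.025,-0.09],
  [0,0,0.059,-0.025,-0.09],
  [0,0,0.059,-0.025,-0.09],
  [0,0,0.059,-0.025,-0.09],
  [0,0,0.059,-0.025,-0.09],
], grip_force=10)

```text
time_s: 9.43
tool_pos: [608.7, 67.6, 329.6]
tcp_rot: [-3.141, 0.002, -3.0]
force: [0.2, 0.2, 0.3]
grip_width: 0.687
finger_force: 0.0
```

```bash
python3 - <<'E'
from h import *
s=manip.state();print(s["time_s"],s["tool_pos"],s["tcp_rot"],s["force"],s["grip_width"]*92,s["finger_force"])
for a in np.arange(.9,-.01,-.1):print(round(a,1),row(*kn(a,4*(1-a)+0)))
E
```

```text
9.4333 [608.72067358  67.63980915 329.61835003] [-3.14113737e+00  2.27767921e-03 -2.99983662e+00] [0.18038797 0.22354595 0.30041556] 63.20468587289488 0.0
0.9 [0.006, 0.005, 0.007, -0.001]
0.8 [0.011, 0.011, 0.01, -0.001]
0.7 [0.016, 0.017, 0.012, -0.001]
0.6 [0.02, 0.023, 0.014, -0.001]
0.5 [0.023, 0.03, 0.016, -0.001]
0.4 [0.026, 0.037, 0.017, -0.001]
0.3 [0.029, 0.044, 0.018, -0.001]
0.2 [0.03, 0.052, 0.019, -0.001]
0.1 [0.031, 0.06, 0.02, -0.001]
0.0 [0.032, 0.068, 0.02, -0.001]
```

Emit:
arm_command([
  [0,0,0,0,-0.09],
  [0,0,0,0,-0.09],
  [0,0,0,0,-0.09],
  [0,0,0,0,-0.09],
])

```text
time_s: 9.77
tool_pos: [608.5, 67.6, 328.4]
tcp_rot: [-3.141, 0.0, -2.999]
force: [-0.1, 1.1, -0.0]
grip_width: 0.548
finger_force: 0.0
```

```bash
python3 - <<'E'
from h import *
s=manip.state();print(s["time_s"],s["tool_pos"],s["tcp_rot"],s["force"],s["grip_width"]*92,s["finger_force"])
for a in (SW,.9,.5,.0):print(round(a,1),row(*kn(a,4*(1-a)+0)))
E
```

```text
9.7667 [608.49927751  67.64154874 328.35229916] [-3.14149137e+00  4.13922254e-05 -2.99940320e+00] [-0.11717555  1.07222893 -0.0410223 ] 50.39664432871207 0.0
1.0 [-0.0, 0.0, 0.003, -0.001]
0.9 [0.006, 0.005, 0.006, -0.001]
0.5 [0.023, 0.03, 0.015, -0.001]
0.0 [0.032, 0.068, 0.019, -0.001]
```

Emit:
arm_command([
  [0.006,0.005,0.005,0,-0.09],
  [0.011,0.011,0.008,0,-0.09],
  [0.016,0.017,0.01,0,-0.09],
  [0.02,0.023,0.012,0,-0.09],
  [0.023,0.03,0.014,0,-0.09],
  [0.026,0.037,0.015,0,-0.09],
  [0.029,0.044,0.016,0,-0.09],
  [0.03,0.052,0.017,0,-0.09],
  [0.031,0.06,0.018,0,-0.09],
  [0.032,0.066,0.018,0,-0.09],
  [0.032,0.068,0.018,0,-0.09],
])

```text
time_s: 10.68
tool_pos: [566.4, 130.5, 309.5]
tcp_rot: [-3.141, -0.003, -2.999]
force: [-2.7, -6.1, -0.5]
grip_width: 0.545
finger_force: 3.2
```

```bash
cat >>ring.py <<'E'
def capline(d,M,hc,sw=0.0,R=22):
    """white line on cap top, side camera: angle in pot frame, and orange top centroid"""
    hs=cv2.cvtColor(d,cv2.COLOR_RGB2HSV)
    c=proj(M,P(POT,knob(sw,hc+13))).astype(int); x,y=c; B=16
    sub=hs[y-B:y+B,x-B:x+B]
    o=((sub[...,0]<20)&(sub[...,0]>4)&(sub[...,1]>150)&(sub[...,2]>90)).astype(np.uint8)
    yy,xx=np.nonzero(o); hull=cv2.convexHull(np.c_[xx,yy].astype(np.int32)) if len(xx)>4 else None
    return c,o.sum(),(xx.mean()+x-B,yy.mean()+y-B) if len(xx) else None
E
python3 - <<'E'
from ring import *
s=manip.state();print(s["time_s"],s["tool_pos"],s["tcp_rot"],s["force"],s["grip_width"]*92,s["finger_force"])
d=manip.camera("side");S=manip.camera("scene");m=manip.camera_model("side");ms=manip.camera_model("scene")
np.save("side5.npy",d);np.save("scene5.npy",S)
hs=cv2.cvtColor(d,cv2.COLOR_RGB2HSV);o=(hs[...,0]<18)&(hs[...,0]>4)&(hs[...,1]>170)&(hs[...,2]>80)
for n,im,M,box in(("side",d,m,(270,170,370,260)),("scene",S,ms,(330,200,420,280))):
    hs=cv2.cvtColor(im,cv2.COLOR_RGB2HSV);o=(hs[...,0]<16)&(hs[...,0]>4)&(hs[...,1]>170)&(hs[...,2]>80)
    x0,y0,x1,y1=box;yy,xx=np.nonzero(o[y0:y1,x0:x1]);print(n,len(xx),xx.mean()+x0,yy.mean()+y0,"pred",[proj(M,P(POT,knob(a))).round(1) for a in (0,.1,.2)])
print(row(*kn(0,0)))
E
```

```text
10.6833 [566.42519138 130.47607783 309.49552218] [-3.14082151e+00 -3.04801288e-03 -2.99915636e+00] [-2.70697879 -6.08498674 -0.46273196] 50.17921495271601 3.1994327902793884
side 57 287.1578947368421 206.4035087719298 pred [array([292.9, 208.8]), array([295.3, 210.6]), array([298.2, 212.2])]
scene 221 385.16742081447967 239.91402714932127 pred [array([384.7, 242.8]), array([380. , 242.2]), array([375.3, 241.8])]
[-0.001, -0.004, 0.0, -0.001]
```

Swing is at its stop (6 N reaction, knob at scene column 385 as predicted for 0). Now the screwing strokes.

Emit:
arm_command([
  [0,-0.004,0,0,-0.35],
  [0,-0.004,0,-0.04,-0.35],
  [0,-0.004,0,-0.08,-0.35],
  [0,-0.004,0,-0.12,-0.35],
  [0,-0.004,0,-0.16,-0.35],
  [0,-0.004,0,-0.2,-0.35],
  [0,-0.004,0,-0.2,1],
  [0,-0.004,0,-0.2,1],
  [0,-0.004,0,-0.2,1],
  [0,-0.004,0,-0.2,1],
  [0,-0.004,0,-0.2,1],
  [0,-0.004,0,-0.2,1],
], grip_force=20)

```text
time_s: 11.78
tool_pos: [567.8, 126.5, 310.5]
tcp_rot: [-3.141, 0.0, -2.372]
force: [-0.9, 1.0, 3.0]
grip_width: 0.508
finger_force: 20.0
```

```bash
python3 - <<'E'
from h import *
s=manip.state();print(s["time_s"],s["tool_pos"],s["tcp_rot"],s["force"],s["moment"],s["grip_width"]*92,s["finger_force"])
for i in range(0,7): print(row(*kn(0,0,72-4.8*i/6,-13,yaw=.628-.2094*i)))
E
```

```text
11.7833 [567.7898852  126.51537557 310.52058325] [-3.14135326e+00  4.06679815e-04 -2.37211570e+00] [-0.9210136   1.00546596  2.99393452] [ 0.13319719 -0.07432149 -0.11226553] 46.70446883953446 20.000263452529907
[-0.0, -0.001, 0.001, -0.001]
[-0.0, -0.001, 0.002, 0.066]
[-0.001, -0.001, 0.002, 0.132]
[-0.001, -0.001, 0.003, 0.199]
[-0.001, -0.001, 0.004, 0.265]
[-0.002, -0.002, 0.004, 0.332]
[-0.002, -0.002, 0.005, 0.399]
```

Emit:
arm_command([
  [0,0,0,0.035,1],
  [0,0,0,0.07,1],
  [0,0,0.001,0.105,1],
  [0,0,0.001,0.14,1],
  [0,0,0.002,0.175,1],
  [-0.001,0,0.002,0.21,1],
  [-0.001,0,0.003,0.245,1],
  [-0.001,0,0.003,0.28,1],
  [-0.001,-0.001,0.004,0.315,1],
  [-0.001,-0.001,0.004,0.35,1],
  [-0.001,-0.001,0.004,0.385,1],
  [-0.001,-0.001,0.004,0.4,1],
])

```text
time_s: 12.78
tool_pos: [568.8, 127.4, 307.2]
tcp_rot: [3.14, -0.001, 2.65]
force: [-6.2, 5.1, 8.4]
grip_width: 0.507
finger_force: 25.5
```

```bash
python3 - <<'E'
from h import *
import cv2
s=manip.state();print(s["time_s"],s["tool_pos"],s["tcp_rot"],s["force"],s["moment"],s["grip_width"]*92,s["finger_force"])
S=manip.camera("scene");ms=manip.camera_model("scene")
def cen(S):
    hs=cv2.cvtColor(S,cv2.COLOR_RGB2HSV);o=(hs[...,0]<16)&(hs[...,0]>4)&(hs[...,1]>170)&(hs[...,2]>80);yy,xx=np.nonzero(o[200:280,330:420]);return xx.mean()+330,yy.mean()+200
print(cen(np.load("scene5.npy")),cen(S),[proj(ms,P(POT,knob(0,h))).round(1) for h in(72,67,62)])
E
```

```text
12.7833 [568.7618033  127.39103141 307.19940033] [ 3.13974621e+00 -1.21328288e-03  2.65038188e+00] [-6.20485483  5.11192176  8.39643423] [1.85377753 0.48139525 0.74595046] 46.66359161402296 25.486417764332145
(np.float64(385.16742081447967), np.float64(239.91402714932127)) (np.float64(383.3045977011494), np.float64(243.1264367816092)) [array([384.7, 242.8]), array([384.3, 245.8]), array([383.9, 248.8])]
```

The knob sank about 5 mm, so the first stroke worked. Second stroke.

Emit:
arm_command([
  [0,0,0,0,-0.4],
  [0,0,0,0,-0.4],
  [0,0,0,0,-0.4],
  [0,0,0,-0.04,-0.4],
  [0,0,0,-0.08,-0.4],
  [0,0,0,-0.12,-0.4],
  [0,0,0,-0.16,-0.4],
  [0,0,0,-0.2,-0.4],
  [0,0,0,-0.24,-0.4],
  [0,0,0,-0.28,-0.4],
  [0,0,0,-0.32,-0.4],
  [0,0,0,-0.36,-0.4],
])

```text
time_s: 13.83
tool_pos: [569.2, 126.4, 306.1]
tcp_rot: [-3.141, -0.0, -2.497]
force: [0.4, -1.0, -0.9]
grip_width: 0.701
finger_force: 0.1
```

Emit:
arm_command([
  [0,0,0,-0.04,-0.4],
  [0,0,0,-0.04,-0.4],
  [0,0,0,-0.04,1],
  [0,0,0,-0.04,1],
  [0,0,0,-0.04,1],
  [0,0,0,-0.04,1],
  [0,0,0,-0.04,1],
  [0,0,0,-0.04,1],
  [0,0,0,-0.04,1],
])

```text
time_s: 14.58
tool_pos: [569.3, 126.1, 307.2]
tcp_rot: [-3.14, 0.001, -2.382]
force: [-3.0, -2.8, 5.6]
grip_width: 0.508
finger_force: 28.5
```

```bash
cat >>h.py <<'E'
def kcen():
    import cv2
    S=manip.camera("scene");hs=cv2.cvtColor(S,cv2.COLOR_RGB2HSV);o=(hs[...,0]<16)&(hs[...,0]>4)&(hs[...,1]>170)&(hs[...,2]>80);yy,xx=np.nonzero(o[200:280,330:420]);return len(xx),xx.mean()+330,yy.mean()+200
E
python3 - <<'E'
from h import *
s=manip.state();print(s["time_s"],s["tool_pos"],s["tcp_rot"],s["force"],s["moment"],s["grip_width"]*92,s["finger_force"])
print(kcen())
for i in (0,6): print(row(*kn(0,0,67-4.8*i/6,-13,yaw=.628-.2094*i)))
E
```

```text
14.5833 [569.32058762 126.08264413 307.19832526] [-3.14003807e+00  5.27369346e-04 -2.38246413e+00] [-2.95280533 -2.84734805  5.60778757] [-0.68549942 -0.18764878 -0.33471061] 46.748068430702794 28.486438589170575
(273, np.float64(386.8864468864469), np.float64(245.58241758241758))
[-0.001, -0.0, 0.002, -0.004]
[-0.003, -0.002, 0.006, 0.396]
```

Emit:
arm_command([
  [0,0,0,0.035,1],
  [0,0,0,0.07,1],
  [0,0,0.001,0.105,1],
  [0,0,0.001,0.14,1],
  [0,0,0.002,0.175,1],
  [-0.001,0,0.002,0.21,1],
  [-0.001,0,0.003,0.245,1],
  [-0.001,0,0.003,0.28,1],
  [-0.001,-0.001,0.004,0.315,1],
  [-0.001,-0.001,0.004,0.35,1],
  [-0.001,-0.001,0.004,0.385,1],
  [-0.001,-0.001,0.004,0.4,1],
])

```text
time_s: 15.63
tool_pos: [568.0, 128.6, 305.1]
tcp_rot: [3.141, -0.007, 2.642]
force: [-23.4, 6.4, 27.1]
grip_width: 0.507
finger_force: 44.9
```

Emit:
arm_command([
  [0,0,0,0,-0.4],
  [0,0,0,0,-0.4],
  [0,0,0,0,-0.4],
  [0,0,0,-0.04,-0.4],
  [0,0,0,-0.08,-0.4],
  [0,0,0,-0.12,-0.4],
  [0,0,0,-0.16,-0.4],
  [0,0,0,-0.2,-0.4],
  [0,0,0,-0.24,-0.4],
  [0,0,0,-0.28,-0.4],
  [0,0,0,-0.32,-0.4],
  [0,0,0,-0.36,-0.4],
])

```text
time_s: 16.63
tool_pos: [570.5, 126.5, 302.1]
tcp_rot: [3.141, -0.0, -2.507]
force: [-0.1, -2.1, -0.1]
grip_width: 0.701
finger_force: 0.9
```

Emit:
arm_command([
  [0,0,0,-0.04,-0.4],
  [0,0,0,-0.04,-0.4],
  [0,0,0,-0.04,1],
  [0,0,0,-0.04,1],
  [0,0,0,-0.04,1],
  [0,0,0,-0.04,1],
  [0,0,0,-0.04,1],
  [0,0,0,-0.04,1],
  [0,0,0,-0.04,1],
])

```text
time_s: 17.38
tool_pos: [572.5, 124.0, 302.4]
tcp_rot: [-3.135, 0.001, -2.39]
force: [10.3, -14.0, -5.2]
grip_width: 0.589
finger_force: 18.1
```

```bash
python3 - <<'E'
from h import *
s=manip.state();print(s["time_s"],s["tool_pos"],s["tcp_rot"],s["force"],s["moment"],s["grip_width"]*92,s["finger_force"])
print(kcen())
for i in (0,6): print(row(*kn(0,0,62.5,-13,yaw=.628-.2094*i)))
E
```

```text
17.3833 [572.48264693 124.01889634 302.39367568] [-3.13462066e+00  1.19868952e-03 -2.39000719e+00] [ 10.33535357 -14.04786551  -5.18797056] [-2.03161964 -1.63921329 -0.11207931] 54.16645753745207 18.066329061985016
(278, np.float64(387.10431654676256), np.float64(247.49640287769785))
[-0.002, 0.002, 0.001, -0.007]
[-0.002, 0.002, 0.001, 0.393]
```

The grip closed at 54 mm: the tips now catch the collar because the knob has sunk. Open, raise 9 mm and re-grip.

Emit:
arm_command([
  [0,0,0,0,-0.5],
  [0,0,0,0,-0.5],
  [0,0,0,0,-0.5],
  [-0.002,0.002,-0.004,0,-0.5],
  [-0.002,0.002,-0.008,0,-0.5],
  [-0.002,0.002,-0.009,0,1],
  [-0.002,0.002,-0.009,0,1],
  [-0.002,0.002,-0.009,0,1],
  [-0.002,0.002,-0.009,0,1],
  [-0.002,0.002,-0.009,0,1],
  [-0.002,0.002,-0.009,0,1],
  [-0.002,0.002,-0.009,0,1],
])

```text
time_s: 18.43
tool_pos: [571.0, 128.8, 311.4]
tcp_rot: [-3.14, 0.0, -2.383]
force: [3.6, -2.4, -0.0]
grip_width: 0.503
finger_force: 19.1
```

```bash
python3 - <<'E'
from h import *
s=manip.state();print(s["time_s"],s["tool_pos"],s["tcp_rot"],s["force"],s["moment"],s["grip_width"]*92,s["finger_force"])
print(kcen())
for i in (0,6): print(row(*kn(0,0,62.5,-4,yaw=.628-.2094*i)))
E
```

```text
18.4333 [571.03717095 128.84020127 311.4137722 ] [-3.14036982e+00  4.53861748e-04 -2.38337909e+00] [ 3.59185816e+00 -2.37787164e+00 -3.54821669e-05] [-0.46104241 -0.67578339 -0.05251227] 46.23706530248379 19.10520225763321
(259, np.float64(388.0772200772201), np.float64(247.54826254826256))
[0.0, -0.002, 0.001, -0.005]
[0.0, -0.002, 0.001, 0.395]
```

Emit:
arm_command([
  [0,0,0,0.03,1],
  [0,0,0,0.06,1],
  [0,0,0,0.09,1],
  [0,0,0,0.12,1],
  [0,0,0,0.15,1],
])

```text
time_s: 18.9
tool_pos: [570.9, 128.8, 311.4]
tcp_rot: [-3.141, 0.0, -2.859]
force: [3.4, -5.4, -0.4]
grip_width: 0.477
finger_force: 19.6
```

```bash
python3 - <<'E'
from h import *
s=manip.state();print(s["time_s"],s["tool_pos"],s["tcp_rot"],s["force"],s["moment"],s["grip_width"]*92,s["finger_force"])
print(kcen())
E
```

```text
18.9 [570.8551354  128.78963596 311.39741838] [-3.14058256e+00  3.18523871e-04 -2.85867476e+00] [ 3.39289408 -5.36693117 -0.4413746 ] [-0.43201137 -0.62480857  0.23104202] 43.91162042380687 19.593862295150757
(217, np.float64(385.2396313364055), np.float64(247.2811059907834))
```

Emit:
arm_command([
  [0,0,0,0.03,1],
  [0,0,0,0.06,1],
  [0,0,0,0.09,1],
  [0,0,0,0.12,1],
  [0,0,0,0.15,1],
  [0,0,0,0.18,1],
  [0,0,0,0.21,1],
  [0,0,0,0.24,1],
], grip_force=35)

```text
time_s: 19.62
tool_pos: [570.9, 128.8, 312.0]
tcp_rot: [-3.141, 0.002, 2.673]
force: [4.4, -6.9, 4.2]
grip_width: 0.487
finger_force: 35.1
```

```bash
python3 - <<'E'
from h import *
s=manip.state();print(s["time_s"],s["tool_pos"],s["tcp_rot"],s["force"],s["moment"],s["grip_width"]*92,s["finger_force"])
print(kcen())
E
```

```text
19.6167 [570.90182886 128.83773414 311.97915233] [-3.14069962e+00  2.01255178e-03  2.67291881e+00] [ 4.39280473 -6.93879017  4.17231391] [-0.62615671 -0.86457399  1.15328451] 44.79156277618936 35.127466320991516
(176, np.float64(383.41477272727275), np.float64(245.8409090909091))
```

Moment 1.15 N m about the axis: the cap is against its home stop. Release and lift.

Emit:
arm_command([
  [0,0,0,0,-1],
  [0,0,0,0,-1],
  [0,0,0,0,-1],
  [0,0,0,0,-1],
  [0,0,0,0,-1],
  [0,0,-0.03,0,-1],
  [0,0,-0.06,0,-1],
  [0,0,-0.1,0,-1],
  [0,0,-0.14,0,-1],
  [0,0,-0.16,0,-1],
  [0,0,-0.16,0,-1],
])

```text
time_s: 20.58
tool_pos: [570.6, 129.6, 477.1]
tcp_rot: [3.136, 0.008, 2.675]
force: [-0.4, -0.2, 0.3]
grip_width: 1.002
finger_force: 0.0
```

```bash
python3 - <<'E'
from ring import *
s=manip.state();print(s["time_s"],s["tool_pos"],s["force"])
d=manip.camera("side");S=manip.camera("scene");m=manip.camera_model("side");ms=manip.camera_model("scene")
print("ring",reds(d,(257,180,390,280)))
for n,im,M,box,o0 in(("side",d,m,(270,170,370,260),(.8,.7)),("scene",S,ms,(330,200,420,280),(.7,-.5))):
    hs=cv2.cvtColor(im,cv2.COLOR_RGB2HSV);o=(hs[...,0]<16)&(hs[...,0]>4)&(hs[...,1]>150)&(hs[...,2]>60)
    x0,y0,x1,y1=box;yy,xx=np.nonzero(o[y0:y1,x0:x1]);print(n,len(xx),"bbox",xx.min()+x0,xx.max()+x0,yy.min()+y0,yy.max()+y0)
    for a,h in((0,72),(0,62),(.1,62)):
        c=np.array([proj(M,P(POT,np.array(knob(a,h+e))+[22*np.cos(t),22*np.sin(t),0])) for e in(-13,13) for t in np.linspace(0,6.28,60)]);print(a,h,c[:,0].min().round(1),c[:,0].max().round(1),c[:,1].min().round(1),c[:,1].max().round(1))
E
```

```text
20.5833 [570.61258508 129.57705388 477.14650775] [-0.40620678 -0.180119    0.31108634]
ring [([314, 238, 5, 4, 15], array([316.1, 239.7]))]
side 352 bbox 280 306 199 227
0 72 277.2 308.4 193.3 224.3
0 62 280.0 310.9 197.3 228.1
0.1 62 282.3 313.5 199.1 230.0
scene 364 bbox 356 398 237 265
0 72 369.9 399.7 231.2 254.9
0 62 369.1 398.9 237.1 261.0
0.1 62 364.4 394.1 236.6 260.4
```

```bash
python3 -c "
from plant import manip
print(manip.finish_job())"
```

```text
the job is handed in; nothing more can be done
None
```

I turned the ring until its notch faced the mark, swung the cap over the mouth and screwed it to its hard stop, then let go and handed the job in at about 21 s; the hand-in gave no verdict. The final cap and ring checks were by camera measurement and wrist torque.

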